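# Oil and mesh the spice mill stem, hold it home

## Task

Take the mill's drive stem by its wooden grip out of the chrome rack and dip its finned foot nearly to the bottom of the small round dish, the oiling dish. Then set the foot into the mill's flared mouth, turned so that its fins mesh with the cross-shaped slot, slide it down and press it fully home against the spring. Finish while still gripping it and pressing it home, so that I can fit the pin; do not shove the dish, the jars or the honey dipper about.

Things in the scene. Friction and masses are not known exactly. Their poses are not given: they have to be found in the camera images.
- stem: Loose drive stem, 95-155 g, 120 mm tall, upright in the rack's cup. Origin: centre of the foot's underside, z up the stem. Foot: four steel fins in a cross along its x and y, 26 mm tip to tip, 6 mm thick, from 0 to 40 mm height, lower edges rounded (radius 3 mm). Then a 12 mm round shaft up to 80 mm, then the wooden grip from 80 to 120 mm. Every quarter turn fits the slot.
- stem_grip (a point): Centre of the stem's flat-sided wooden grip, 100 mm above the stem's foot, on its axis. The grip is 42 mm long along the stem's x, 24 mm wide along its y (pinch across these 24 mm) and 40 mm tall. Axes as the stem's.
- rack: Fixed chrome rack, a 100 x 100 mm tray with wire rails up to 47 mm height and in its middle an upright cup of 33 mm inner diameter whose rim is 38 mm and whose floor is 8 mm above the table; the stem stands on that floor. Origin: centre of the underside.
- dish: Small loose round glazed dish, the oiling dish (its trace of oil is not modelled), 150 g, 30 mm high, 88 mm across at the rim and 64 mm at the base, wall 4 mm; inner floor 5 mm above its underside, about 58 mm across. Origin: centre of its underside.
- mill: Fixed spice mill: wooden foot 84 x 84 x 12 mm, square steel housing 52 x 52 mm up to 60 mm height, then a flared round mouth up to 70 mm height. Inside, a sprung seat whose top is 36 mm high when free, 26 mm when fully pressed: the stem is fully home with its foot 26 mm above the mill's underside. Origin: centre of the underside, on the slot's axis; z up.
- mill_slot (a point): Centre of the cross-shaped slot's opening, 60 mm above the mill's underside, in the floor of the flared mouth. Slot arms run along the mill's x and y, 28.5 mm end to end, each 8.5 mm wide. The mouth is 44 mm wide inside at its top (10 mm higher) and 29 mm at the slot. Axes as the mill's.
- seat (a joint): Travel of the mill's sprung seat in m: 0 free (up), 0.010 fully pressed against its stop. It takes 2.8 N to start and 9.8 N to reach the stop; it pushes the stem back up when let go.
- jar0: Bystander: hexagonal glass jar with gold-toned lid, 48 mm across the flats, 76 mm tall, 200 g. Origin: centre of its underside.
- jar1: Bystander: the same kind of jar.
- jar2: Bystander: the same kind of jar.
- dipper: Bystander: wooden honey dipper fixed on its loose wooden rest, 45 mm (x) by 150 mm (y), 40 mm tall, 250 g. Origin: centre of its underside.
Mind the look-alikes: they are no part of the job. There is more than one size of the stem; the one meant has the size given above.

How it is judged:
By the outcome, as a careful person would: the job done as asked, in the order asked, and still so for the second after the job is handed in, while the arm keeps its last pose, push and grip.
It also fails if it takes over 64 s, if anything falls off the work surface, if the arm or the gripper's body presses on something with over 40 N, if the wrist force passes 120 N, or if a joint passes its speed limit or range.

## Robot

A 6-joint arm with a two-finger parallel gripper is mounted at the origin on the work surface. World frame = base frame: x ahead of the robot, y to its left, z up, the work surface at z = 0. Lengths are in m, angles in rad, forces in N, time in s.
With the tool pointing down it reaches from about 0.35 to 0.925 m from the base axis. Payload 6.4 kg.
Tool frame: the origin (TCP) lies midway between the tips of the shut fingers; the grasp point (between the pads) lies 19 mm behind it (robot.tcp_to_grasp is the distance from the TCP to the grasp point, in m); x points along the fingers, y is the direction in which the jaws open and shut, and the axes are right-handed (so a half turn about x gives the same grasp; the last joint's range is limited). The gripper opens to 94 mm and grips with 3 to 60 N. Pads are 16 mm wide; open, the fingers measure 119 mm over their backs; the gripper's body (75 mm by 177 mm) begins 78 mm behind the grasp point.
Start: joints at [-1.506, 0.245, 1.558, -0, 1.339, -0.174], TCP at [0.154, -0.632, 0.185] pointing down, gripper open.
Joint ranges: [-3.13, 3.13], [-1.02, 2.26], [0.13, 2.54], [-0.95, 4.09], [0.21, 2.88], [-2.74, 2.74]. Speed limits (rad/s): [2.57, 2.57, 3.14, 3.14, 3.14, 3.14].

## Interface

Orientations are given as a unit quaternion [w, x, y, z].
In Python, from workcell import robot gives the robot as it stands.
- The arm moves only by the shell command python3 -m pendant 'ROWS'. ROWS is JSON, a list of rows, each a list of 5 numbers: the shift along the tool's x, y, z in cm, then the turn about the tool's x in degrees, then the closure, from -1 (fully open) to 1 (shut), so that 0 is half open. In form: [[x, y, z, twist, hand], ...]. A call has 1 to 8 rows; each row is the pose to reach, as a shift and turn from the pose commanded when the call began, along the tool's axes at that moment; what a row does not reach only later rows make up. A row lasts 1/8 s, in which the tool goes at most 62.5 mm and 10.7 degrees, less where a joint would pass 70% of its speed; a pose out of reach is approached as far as the arm can. A call with a gripper value outside its range is refused whole. The fingers move at their own pace and stop on an object; the grip force is fixed at half the most. Time passes only in rows, so rows that repeat a pose let the fingers close. It gives the time, the measured TCP pose, the force and the opening at its end, in the units of the state.
- robot.get_obs(): the state, without advancing time (a new reading comes with each control period).
- robot.get_image(name): name is "scene" or "top"; returns the picture (420x560x3 uint8, blue, green, red); there is no depth.
- robot.calibration(name): a dict with "camera_matrix" (3x3 intrinsics, pixels), "extrinsics" (4x4, takes a point from camera to world coordinates). Camera axes: x right, y down, z forward; pixel columns grow to the right and rows downward; lengths in m; the calibration is good to about 2 mm. A picture is of the moment at which its call begins. calibration takes no time and is no camera call.
- robot.job_done(): hands the job in, once; it reports no verdict.
The state is a dict: "time": time; "joints": joint angles; "dq": joint speeds; "effort": joint torques, N m; "eef_pos": TCP position; "orientation": TCP orientation; "force": force on the tool from outside, world axes, zero at the start; "torque": the same for the moment, N m; "width": finger opening in m.
Only numpy, scipy, OpenCV 4.12 (cv2) and the standard library are available. Lean on these libraries where they do the work, as an engineer would, in place of code of your own. Each camera call takes 0.05 s, during which the arm holds its last target.

## Working session

There is one attempt and no reset: what is moved stays moved. The work goes in short steps, Python scripts to look and compute and a shell command to move; the robot and the scene stay as the last step left them, time stands still between calls to the robot, and variables do not carry over. Pictures are saved under pics/ and viewed, and the job is handed in when it is done.

```bash
mkdir -p pics; ls; python3 - <<'E'
from workcell import robot
import cv2,numpy as np
for n in("scene","top"):
    im=robot.get_image(n); cv2.imwrite(f"pics/{n}0.png",im)
    c=robot.calibration(n); print(n,np.round(c["camera_matrix"],1).tolist(),np.round(c["extrinsics"],4).tolist())
o=robot.get_obs();print(o, robot.tcp_to_grasp)
E
```

```text
pics
scene [[480.3, 0.0, 278.3], [0.0, 480.3, 216.7], [0.0, 0.0, 1.0]] [[0.8854, 0.3114, -0.3451, 0.9386], [0.4648, -0.5866, 0.6633, -0.6303], [0.0041, -0.7477, -0.6641, 0.7467], [0.0, 0.0, 0.0, 1.0]]
top [[425.2, 0.0, 274.6], [0.0, 425.2, 207.8], [0.0, 0.0, 1.0]] [[0.0083, -0.9994, 0.035, 0.5298], [-1.0, -0.0083, 0.0015, 0.0286], [-0.0012, -0.035, -0.9994, 1.1265], [0.0, 0.0, 0.0, 1.0]]
{'time': 0.1, 'joints': array([-1.50608369e+00,  2.45768568e-01,  1.55884495e+00,  1.04727429e-05,
        1.33868761e+00, -1.74052634e-01]), 'dq': array([ 0.0001847 , -0.0004929 , -0.00279731,  0.00085068,  0.00130668,
        0.0005773 ]), 'effort': array([-6.40679609e-04, -4.16917598e+01, -3.15524483e+01,  6.86863787e-02,
        3.10228171e-02, -4.73132309e-05]), 'eef_pos': array([ 0.15372928, -0.63098868,  0.18406536]), 'orientation': array([ 0.08361208,  0.70211029,  0.08481795, -0.70203709]), 'force': array([-0.61506969,  0.25346096, -0.62448851]), 'torque': array([0.03552292, 0.01625607, 0.00640357]), 'width': 0.09379259754519943} 0.0188
```

View pics/scene0.png

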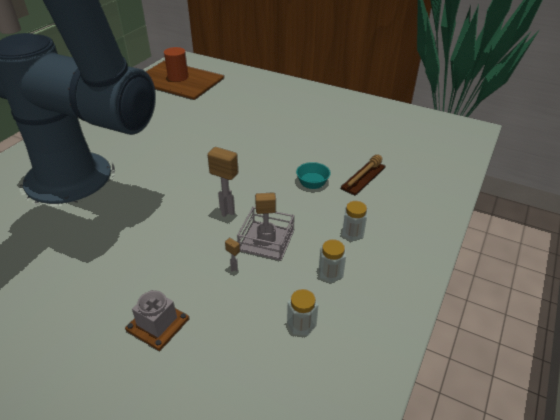

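View pics/top0.png

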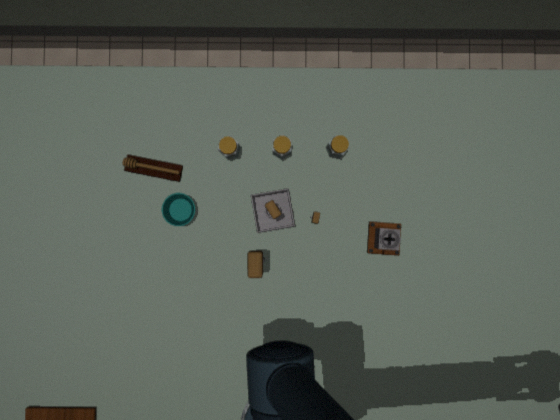

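The scene view shows three stems: a large one with its grip at (224,163), one in the rack with its grip at (265,203), and a small one at (232,246). The rack stem fits the description. The dish is at (313,176) and the mill at (155,310). Next I'll enlarge crops and measure.

```bash
cat > h.py <<'E'
import numpy as np,cv2
from workcell import robot
def ray(n,u,v):
    c=robot.calibration(n);K=c["camera_matrix"];T=np.array(c["extrinsics"])
    d=T[:3,:3]@np.linalg.solve(K,[u,v,1.]);return T[:3,3],d
def at(n,u,v,z):
    o,d=ray(n,u,v);return o+d*(z-o[2])/d[2]
def proj(n,p):
    c=robot.calibration(n);T=np.linalg.inv(c["extrinsics"]);q=T[:3,:3]@np.array(p)+T[:3,3];q=c["camera_matrix"]@q;return q[:2]/q[2]
def two(p,q):
    (o1,d1),(o2,d2)=ray("scene",*p),ray("top",*q)
    s=np.linalg.lstsq(np.c_[d1,-d2],o2-o1,rcond=None)[0]
    a,b=o1+s[0]*d1,o2+s[1]*d2
    return (a+b)/2,np.linalg.norm(a-b)
def crop(im,x0,y0,x1,y1,s): return cv2.resize(im[y0:y1,x0:x1],None,fx=s,fy=s,interpolation=cv2.INTER_CUBIC)
E
python3 - <<'E'
from h import *
t=cv2.imread("pics/top0.png");s=cv2.imread("pics/scene0.png")
cv2.imwrite("pics/c1.png",np.hstack([crop(t,240,180,330,240,4),crop(t,350,205,440,265,4)]))
cv2.imwrite("pics/c2.png",np.hstack([crop(s,195,140,305,280,4)[:, :],crop(s,120,280,195,420,4)]))
for n,im in(("top",t),("scene",s)):
    hsv=cv2.cvtColor(im,cv2.COLOR_BGR2HSV)
    for nm,lo,hi in(("orange",(8,120,90),(22,255,255)),("teal",(80,120,40),(100,255,255)),("brown",(0,120,40),(14,255,120))):
        m=cv2.inRange(hsv,lo,hi)
        for c in cv2.findContours(m,cv2.RETR_EXTERNAL,cv2.CHAIN_APPROX_NONE)[0]:
            if 25<cv2.contourArea(c)<3000:print(n,nm,cv2.contourArea(c),[np.round(x,1) for x in cv2.minAreaRect(c)])
E
```

```text
top orange 201.5 [array([254., 265.]), array([22., 10.]), np.float64(90.0)]
top orange 29.5 [array([315.5, 217. ]), array([8., 5.]), np.float64(90.0)]
top orange 97.0 [array([272.5, 208.9]), array([15.4,  7.7]), np.float64(58.0)]
top orange 190.5 [array([227.3, 144.8]), array([15.6, 16.3]), np.float64(45.0)]
top orange 190.0 [array([339.5, 143.5]), array([15., 15.]), np.float64(90.0)]
top orange 195.5 [array([281.8, 144.3]), array([15.6, 16.3]), np.float64(45.0)]
top teal 800.5 [array([178., 209.]), array([32., 32.]), np.float64(90.0)]
top brown 703.5 [array([ 60. , 413.5]), array([11., 68.]), np.float64(90.0)]
top brown 258.5 [array([382.1, 238. ]), array([28.2, 30.8]), np.float64(4.4)]
top brown 91.5 [array([169.1, 165.9]), array([23.5,  6.8]), np.float64(14.9)]
scene orange 350.5 [array([157.1, 321.3]), array([37.6, 48.4]), np.float64(42.6)]
scene orange 344.5 [array([302.5, 299.5]), array([19., 23.]), np.float64(90.0)]
scene orange 248.0 [array([333. , 247.5]), array([15., 20.]), np.float64(90.0)]
scene orange 51.5 [array([231.8, 242.9]), array([11.8,  5.8]), np.float64(31.0)]
sc
[... 262 characters left out ...]
y([221.7, 153.8]), array([26.2,  9.5]), np.float64(15.9)]
scene orange 1039.5 [array([182.5,  79.5]), array([73. , 27.4]), np.float64(14.0)]
scene orange 128.5 [array([174.,  51.]), array([ 8., 20.]), np.float64(90.0)]
scene teal 615.0 [array([313. , 175.5]), array([25., 32.]), np.float64(90.0)]
scene brown 612.5 [array([156.8, 322.9]), array([39.9, 51. ]), np.float64(42.4)]
scene brown 242.0 [array([365.4, 177.8]), array([ 9.5, 41.9]), np.float64(47.0)]
scene brown 26.0 [array([355.8, 175.8]), array([ 4.9, 35.4]), np.float64(45.0)]
scene brown 1791.5 [array([182.3,  78. ]), array([67.4, 45.9]), np.float64(31.9)]
scene brown 26.0 [array([427.8,   5.8]), array([12.6,  4.3]), np.float64(78.7)]
```

View pics/c1.png

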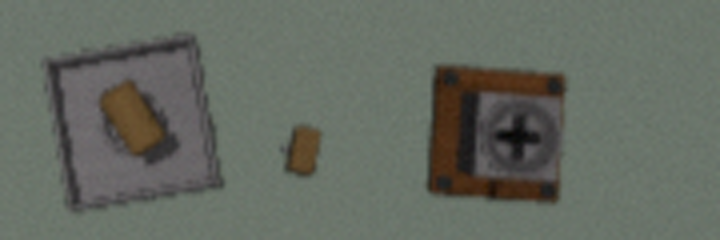

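View pics/c2.png

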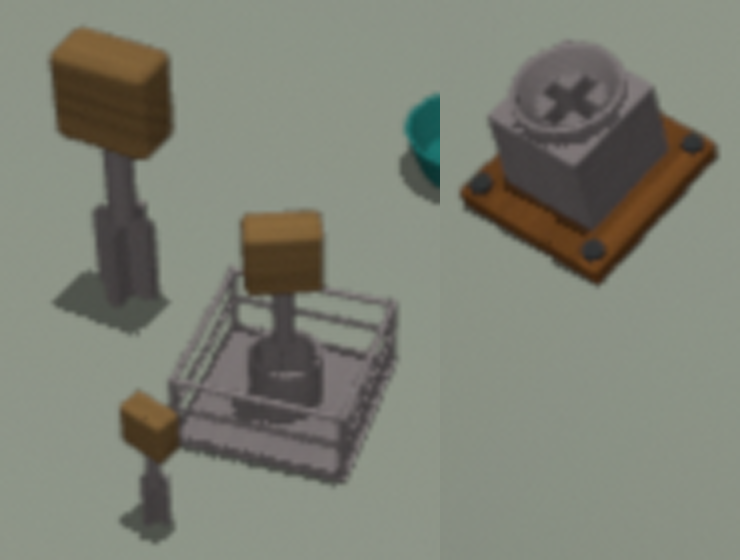

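The crops confirm it. The rack stem (top crop, grip at 273,209) measures about 18x10 px at z=0.128, which is 42x24 mm. The other two are clearly larger and smaller. The mill's cross slot is at about (479,238-239) in the crop frame, or top pixel (479.4/4...), so I'll work that out precisely now.

```bash
python3 - <<'E'
from h import *
ims={"top":[],"scene":[]}
for i in range(4):
    for n in ims: ims[n].append(robot.get_image(n).astype(float))
for n in ims: cv2.imwrite(f"pics/{n}_avg.png",np.mean(ims[n],0))
def up(n,x0,y0,x1,y1,s=8):
    im=cv2.imread(f"pics/{n}_avg.png");c=crop(im,x0,y0,x1,y1,s)
    return c,lambda p:(np.array(p)+.5)/s-.5+[x0,y0]
def big(m): return max(cv2.findContours(m,cv2.RETR_EXTERNAL,cv2.CHAIN_APPROX_NONE)[0],key=cv2.contourArea)
# grip
c,f=up("top",260,195,290,228)
for smin in(80,100,120):
    m=cv2.inRange(cv2.cvtColor(c,cv2.COLOR_BGR2HSV),(5,smin,70),(25,255,255));r=cv2.minAreaRect(big(m));b=[at("top",*f(p),.128) for p in cv2.boxPoints(r)]
    b=np.array(b);e=[b[1]-b[0],b[2]-b[1]];L=[np.linalg.norm(x) for x in e];a=e[int(np.argmax(L))]
    print("grip",f(r[0]),b.mean(0)[:2].round(4),np.round(L,4),np.degrees(np.arctan2(a[1],a[0])).round(1))
# mill foot
c,f=up("top",360,213,410,263)
for smin in(90,120):
    m=cv2.inRange(cv2.cvtColor(c,cv2.COLOR_BGR2HSV),(0,smin,30),(25,255,255));r=cv2.minAreaRect(cv2.convexHull(big(m)));b=np.array([at("top",*f(p),.012) for p in cv2.boxPoints(r)]);e=[b[1]-b[0],b[2]-b[1]]
    print("foot",b.mean(0)[:2].round(4),[np.linalg.norm(x).round(4) for x in e],np.degrees([np.arctan2(x[1],x[0]) for x in e]).round(1))
g=cv2.cvtColor(c,cv2.COLOR_BGR2GRAY)
cv2.imwrite("pics/millz.png",c)
for th in(45,55,65):
    m=cv2.inRange(g,0,th)
    for k in cv2.findContours(m,cv2.RETR_EXTERNAL,cv2.CHAIN_APPROX_NONE)[0]:
        x,y,w,h=cv2.boundingRect(k)
        if 200<x+w/2<300 and w>40:
            M=cv2.moments(k);p=f((M["m10"]/M["m00"],M["m01"]/M["m00"]));print("slot",th,p,w/8,h/8,at("top",*p,.06)[:2].round(4))
# dish
c,f=up("top",155,185,205,235)
m=cv2.inRange(cv2.cvtColor(c,cv2.COLOR_BGR2HSV),(78,70,30),(105,255,255));k=cv2.convexHull(big(m));(x,y),r=cv2.minEnclosingCircle(k);e=cv2.fitEllipse(k)
print("dish",f(e[0]),at("top",*f(e[0]),.03)[:2].round(4),e[1][0]/8/425*1.1,e[1][1]/8/425*1.1)
cv2.imwrite("pics/dishz.png",c)
# scene slot
c,f=up("scene",130,285,175,325);g=cv2.cvtColor(c,cv2.COLOR_BGR2GRAY);cv2.imwrite("pics/millzs.png",c)
for th in(60,75,85):
    for k in cv2.findContours(cv2.inRange(g,0,th),cv2.RETR_EXTERNAL,cv2.CHAIN_APPROX_NONE)[0]:
        x,y,w,h=cv2.boundingRect(k)
        if w>60 and w<200: 
            M=cv2.moments(k);p=f((M["m10"]/M["m00"],M["m01"]/M["m00"]));print("scene slot",th,p,w/8,h/8,at("scene",*p,.06)[:2].round(4))
E
```

```text
grip [272.51813889 208.98721981] [0.562  0.0351] [0.0232 0.0408] -146.2
grip [272.54196072 209.06733513] [0.5618 0.035 ] [0.0223 0.04  ] -146.3
grip [272.62750053 209.20054626] [0.5615 0.0348] [0.0217 0.0392] -146.9
foot [ 0.492  -0.2551] [np.float64(0.0826), np.float64(0.0833)] [ -4.3 -93.8]
foot [ 0.4921 -0.2519] [np.float64(0.0812), np.float64(0.0755)] [ -4.  -93.6]
slot 45 [388.40892455 252.62327562] 5.625 3.125 [ 0.4574 -0.2551]
slot 45 [395.74073072 252.27544292] 5.875 3.75 [ 0.4584 -0.2735]
slot 45 [388.96249598 238.80591612] 11.125 11.0 [ 0.4919 -0.2566]
slot 55 [389.00196773 238.79532712] 11.875 12.375 [ 0.4919 -0.2567]
slot 65 [389.862065   239.01352144] 17.0 16.75 [ 0.4914 -0.2588]
dish [178.16915131 209.16423225] [0.5627 0.2792] 0.08793587269502529 0.08884243235868566
scene slot 60 [165.96842071 317.07080001] 21.125 20.375 [ 0.5314 -0.2691]
scene slot 75 [152.03776447 304.8484106 ] 12.625 11.75 [ 0.4931 -0.2594]
scene slot 85 [150.90336073 305.11299041] 21.25 12.625 [ 0.4917 -0.2608][ WARN:0@12.308] global loadsave.cpp:1063 imwrite_ Unsupported depth image for selected encoder is fallbacked to CV_8U.
```

View pics/millz.png

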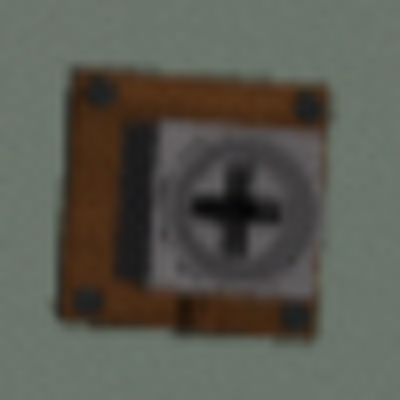

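View pics/millzs.png

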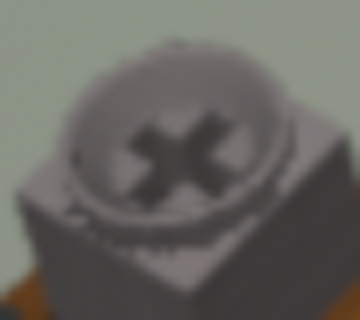

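```bash
cat >> h.py <<'E'
from scipy.spatial.transform import Rotation as R
def tool():
    o=robot.get_obs();q=o["orientation"];return np.array(o["eef_pos"]),R.from_quat([q[1],q[2],q[3],q[0]]).as_matrix(),o
def delta(target,ydir_deg=None):
    p,M,o=tool();print("t",round(o["time"],2),"shift cm",(M.T@(np.array(target)-p)*100).round(2),"F",o["force"].round(2),"w",round(o["width"],4))
    yaw=np.degrees(np.arctan2(M[1,1],M[0,1]));print("tool y yaw",round(yaw,2),"tilt x",M[:,0].round(4),"j",o["joints"].round(3))
    if ydir_deg is not None:
        for k in(0,180): print("twist options",round(-((ydir_deg+k-yaw+180)%360-180),2))
E
python3 - <<'E'
from h import *
delta([.5617,.035,.25],123.5)
print("big",two((221.7,152),(254.,264.5)))
print("rackstem",two((265,197.5),(272.5,209.2)))
print("lids",two((333,247.5),(281.8,144.3)))
E
```

```text
t 0.5 shift cm [ -6.49 -55.11 -55.4 ] F [ 0.05  0.64 -0.05] w 0.0941
tool y yaw -76.32 tilt x [ 0.e+00  1.e-04 -1.e+00] j [-1.506  0.245  1.558  0.     1.339 -0.174]
twist options 160.18
twist options -19.82
big (array([0.43523615, 0.07503894, 0.16840146]), np.float64(0.001040800763490611))
rackstem (array([0.56160738, 0.03509046, 0.12039864]), np.float64(0.0002790790253448549))
lids (array([0.72570365, 0.01369987, 0.07130577]), np.float64(0.0002773570394438999))
```

```bash
python3 -m pendant '[[-6.5,-55,-55,-20,-1],[-6.5,-55,-55,-20,-1],[-6.5,-55,-55,-20,-1],[-6.5,-55,-55,-20,-1],[-6.5,-55,-55,-20,-1],[-6.5,-55,-55,-20,-1],[-6.5,-55,-55,-20,-1],[-6.5,-55,-55,-20,-1]]'; python3 - <<'E'
from h import *
delta([.5617,.035,.25],123.5)
E
```

```text
time: 1.5
eef_pos: [0.4135, -0.2042, 0.2273]
orientation: [0.205, 0.677, 0.204, -0.677]
force: [0.6, 0.6, 0.1]
width: 0.0937
t 1.5 shift cm [ -2.27 -11.69 -25.59] F [0.55 0.55 0.07] w 0.0937
tool y yaw -56.34 tilt x [ 1.1e-03 -9.0e-04 -1.0e+00] j [-0.705 -0.253  1.977  0.     1.416  0.278]
twist options -179.84
twist options 0.16
```

```bash
python3 -m pendant '[[-2.3,-11.7,-25.6,0,-1],[-2.3,-11.7,-25.6,0,-1],[-2.3,-11.7,-25.6,0,-1],[-2.3,-11.7,-25.6,0,-1],[-2.3,-11.7,-25.6,0,-1],[-2.3,-11.7,-25.6,0,-1],[-2.3,-11.7,-25.6,0,-1],[-2.3,-11.7,-25.6,0,-1]]'; python3 - <<'E'
from h import *
delta([.5617,.035,.16],123.5)
s=robot.get_image("scene");cv2.imwrite("pics/s1.png",crop(s,180,80,360,280,3))
t=robot.get_image("top");cv2.imwrite("pics/t1.png",crop(t,200,140,360,280,4))
E
```

```text
time: 2.5
eef_pos: [0.5605, 0.0323, 0.2497]
orientation: [-0.204, -0.677, -0.204, 0.677]
force: [0.6, -0.2, 0.5]
width: 0.0937
t 2.5 shift cm [ 8.97 -0.15 -0.25] F [ 0.6  -0.21  0.46] w 0.0937
tool y yaw -56.41 tilt x [-1.e-04 -2.e-04 -1.e+00] j [-0.144 -0.011  1.718 -0.     1.434  0.84 ]
twist options -179.91
twist options 0.09
```

View pics/s1.png

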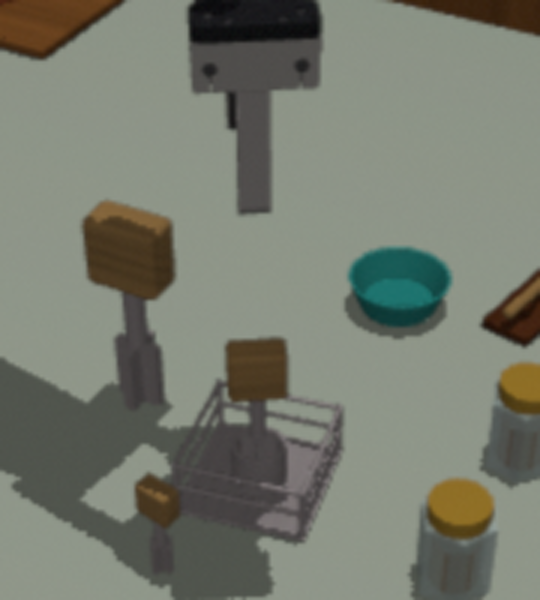

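View pics/t1.png

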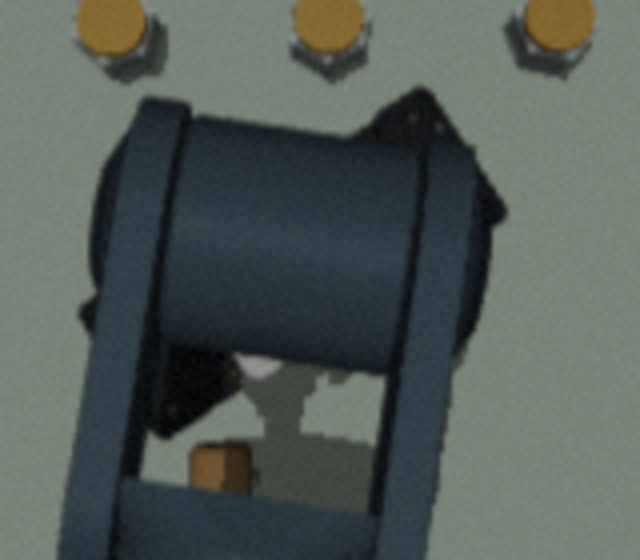

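The gripper is above the rack stem, and its grip is at (257,370) in the scene crop. Nothing is in the way, so I'll descend.

```bash
python3 -m pendant '[[4,-0.1,-0.2,0,-1],[8,-0.1,-0.2,0,-1],[11,-0.1,-0.2,0,-1],[13,-0.1,-0.2,0,-1],[14.5,-0.1,-0.2,0,-1],[15.5,-0.1,-0.2,0,-1],[15.8,-0.1,-0.2,0,-1],[15.8,-0.1,-0.2,0,-1]]'; python3 - <<'E'
from h import *
delta([.5617,.035,.092],123.5)
s=robot.get_image("scene");cv2.imwrite("pics/s2.png",crop(s,180,80,360,280,3))
E
```

```text
time: 3.6
eef_pos: [0.5624, 0.0354, 0.0922]
orientation: [0.205, 0.677, 0.205, -0.676]
force: [-0.4, -1.0, 0.2]
width: 0.094
t 3.6 shift cm [ 0.02 -0.01  0.08] F [-0.38 -0.96  0.17] w 0.094
tool y yaw -56.31 tilt x [ 9.e-04 -1.e-04 -1.e+00] j [-0.138  0.148  1.851  0.     1.142  0.844]
twist options -179.81
twist options 0.19
```

View pics/s2.png

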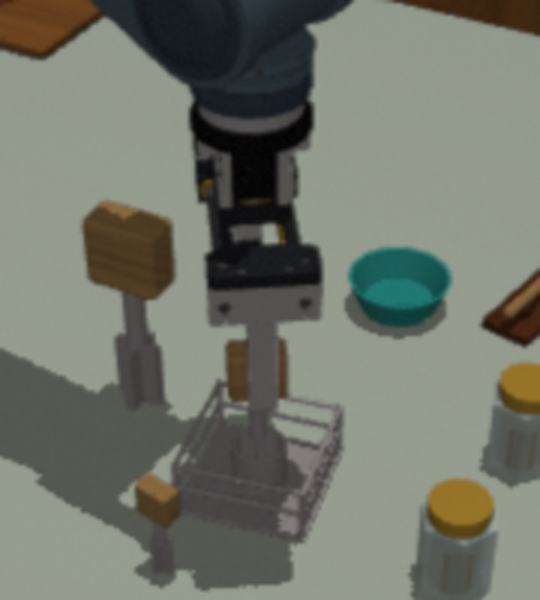

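The finger sits over the middle of the grip at (262,370) in the crop, so I'll close.

```bash
python3 -m pendant '[[0,0,0,0,1],[0,0,0,0,1],[0,0,0,0,1],[0,0,0,0,1],[0,0,0,0,1],[0,0,0,0,1],[0,0,0,0,1]]';python3 -m pendant '[[-0.5,0,0,0,1],[-1.5,0,0,0,1],[-3,0,0,0,1],[-6,0,0,0,1],[-9,0,0,0,1],[-12,0,0,0,1],[-13,0,0,0,1],[-13,0,0,0,1]]'; python3 - <<'E'
from h import *
delta([.5627,.2792,.20])
s=robot.get_image("scene");cv2.imwrite("pics/s3.png",crop(s,180,80,360,280,3))
E
```

```text
time: 4.53
eef_pos: [0.562, 0.0354, 0.0917]
orientation: [-0.205, -0.677, -0.205, 0.677]
force: [0.0, -0.1, -0.7]
width: 0.0272
time: 5.52
eef_pos: [0.5623, 0.0353, 0.2224]
orientation: [0.205, 0.677, 0.205, -0.676]
force: [-0.1, 0.7, -1.0]
width: 0.0236
t 5.53 shift cm [  2.23 -20.27 -13.56] F [-0.13  0.71 -1.  ] w 0.0236
tool y yaw -56.32 tilt x [ 1.3e-03 -2.0e-04 -1.0e+00] j [-0.138  0.012  1.745  0.     1.383  0.844]
```

View pics/s3.png

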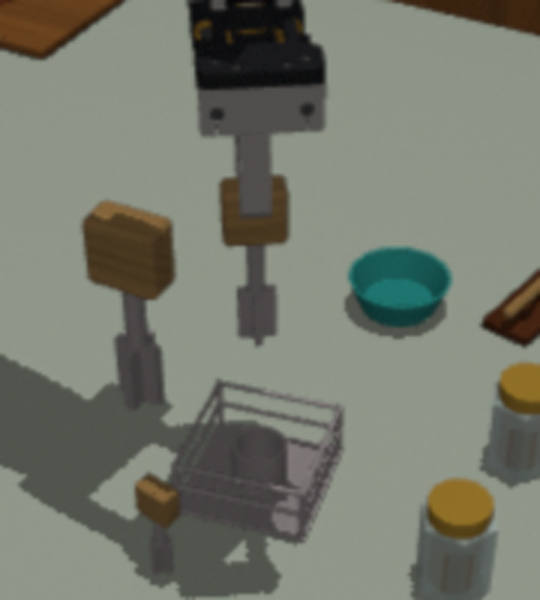

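Lifted: the stem is in hand, foot at crop (258,343), and the cup is empty. The fingers were still closing at 27 mm when the lift began, so I'll measure where the foot sits relative to the TCP.

```bash
python3 - <<'E'
from h import *
p,M,o=tool()
s=np.mean([robot.get_image("scene").astype(float) for _ in range(3)],0).astype(np.uint8)
x0,y0,S=235,130,12
c=crop(s,x0,y0,x0+60,y0+70,8)
def mark(P,col):
    u=(proj("scene",P)-[x0,y0]+.5)*8-.5;cv2.circle(c,tuple(int(v) for v in u),3,col,-1)
ax=M[:,0]
yaw=np.radians(33.5);X=np.array([np.cos(yaw),np.sin(yaw),0]);Y=np.array([-X[1],X[0],0])
for d,col in((.0,(0,0,255)),):
    foot=p+ax*.084
    for a in(X,-X,Y,-Y): mark(foot+a*.013,(0,0,255)); mark(foot+a*.013+[0,0,.04],(0,255,0))
    for sx in(1,-1):
        for sy in(1,-1):
            for z in(.08,.12): mark(foot+X*.021*sx+Y*.012*sy+[0,0,z],(255,0,0))
cv2.imwrite("pics/s4.png",c);print(p)
E
```

```text
[0.56160458 0.03542941 0.22109511]
```

View pics/s4.png

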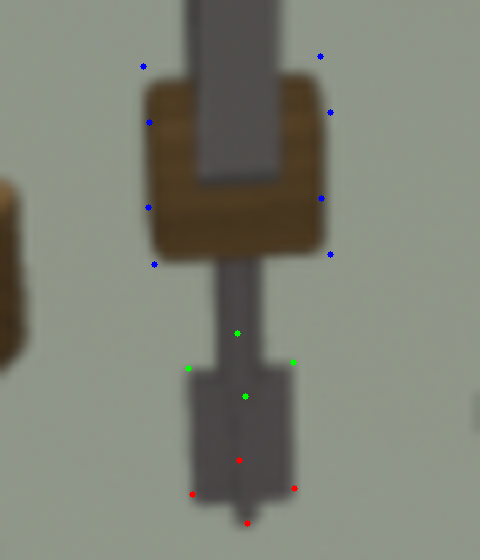

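The predicted marks match the stem to within about 1 mm, which puts the foot about 85 mm below the TCP. On to the dish.

```bash
python3 -m pendant '[[0,-5,-3.3,0,1],[0,-10,-6.7,0,1],[0,-15,-10,0,1],[0,-20.3,-13.5,0,1],[0,-20.3,-13.5,0,1],[0,-20.3,-13.5,0,1],[0,-20.3,-13.5,0,1]]'; python3 - <<'E'
from h import *
delta([.5627,.2792,.093])
s=robot.get_image("scene");cv2.imwrite("pics/s5.png",crop(s,230,50,400,220,3))
print(at("scene",313,169,.03))
E
```

```text
time: 6.6
eef_pos: [0.5618, 0.2778, 0.2212]
orientation: [-0.204, -0.677, -0.204, 0.677]
force: [0.9, -0.0, -0.6]
width: 0.0238
t 6.6 shift cm [12.82 -0.07 -0.16] F [ 0.93 -0.05 -0.63] w 0.0238
tool y yaw -56.42 tilt x [-8.e-04 -5.e-04 -1.e+00] j [ 0.279  0.165  1.584 -0.     1.393  1.263]
[0.55939039 0.28762814 0.03      ]
```

View pics/s5.png

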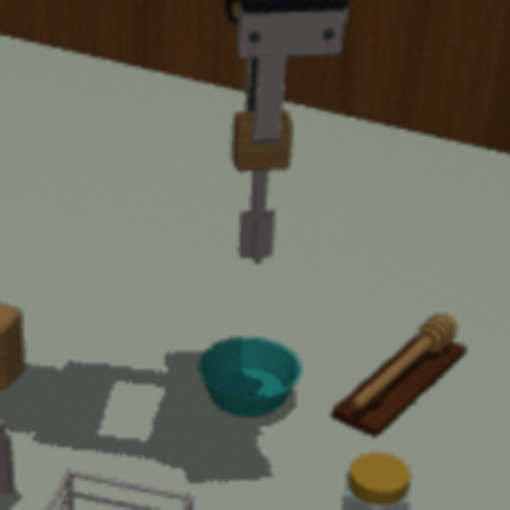

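```bash
python3 -m pendant '[[3,0,-0.1,0,1],[6,0,-0.1,0,1],[8,0,-0.1,0,1],[9.5,0,-0.1,0,1],[10.3,0,-0.1,0,1],[10.3,0,-0.1,0,1]]'; python3 - <<'E'
from h import *
print(at("scene",313.3,172.5,.03))
delta([.5627,.2792,.093])
s=robot.get_image("scene");cv2.imwrite("pics/s6.png",crop(s,280,110,350,200,6))
E
```

```text
time: 7.4
eef_pos: [0.5626, 0.2797, 0.1186]
orientation: [-0.205, -0.677, -0.205, 0.677]
force: [0.9, -0.3, -1.3]
width: 0.0237
[0.56626003 0.27442916 0.03      ]
t 7.4 shift cm [2.56 0.04 0.02] F [ 0.88 -0.27 -1.33] w 0.0237
tool y yaw -56.32 tilt x [-2.e-04 -1.e-04 -1.e+00] j [ 0.281  0.26   1.666 -0.     1.215  1.264]
```

View pics/s6.png

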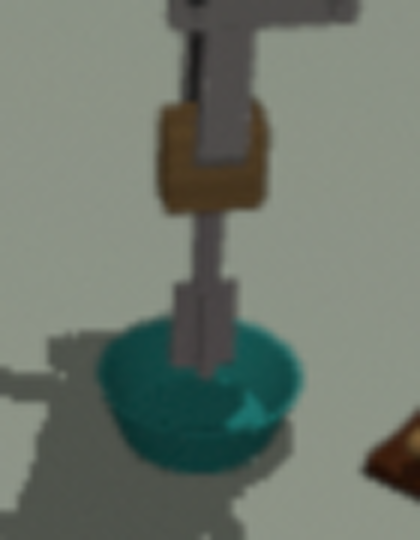

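The foot at (205,375) is centred over the rim ellipse, whose centre is about (200,372). I'll dip slowly.

```bash
python3 -m pendant '[[1,0,0,0,1],[1.8,0,0,0,1],[2.3,0,0,0,1],[2.5,0,0,0,1],[2.5,0,0,0,1],[2.5,0,0,0,1]]'; python3 - <<'E'
from h import *
delta([.5627,.2792,.093])
s=robot.get_image("scene");cv2.imwrite("pics/s7.png",crop(s,280,110,350,200,6))
E
```

```text
time: 8.2
eef_pos: [0.5628, 0.2798, 0.094]
orientation: [0.205, 0.677, 0.205, -0.677]
force: [-0.3, 0.5, -0.8]
width: 0.0234
t 8.2 shift cm [0.1  0.04 0.04] F [-0.31  0.46 -0.84] w 0.0234
tool y yaw -56.32 tilt x [ 5.e-04  2.e-04 -1.e+00] j [0.281 0.289 1.68  0.    1.172 1.264]
```

View pics/s7.png

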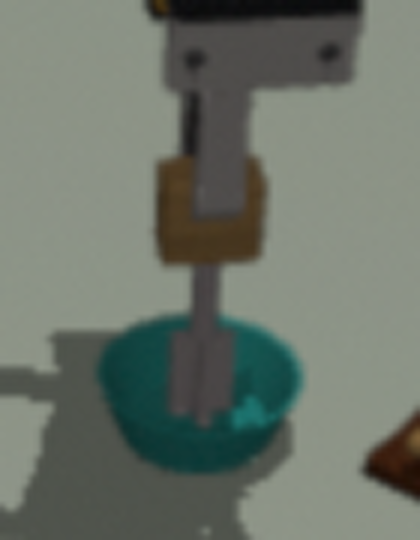

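```bash
python3 - <<'E'
from h import *
p=tool()[0]
X=np.array([np.cos(np.radians(33.5)),np.sin(np.radians(33.5)),0]);Y=np.array([-X[1],X[0],0])
for z in(.005,.009,.013):
    print(z,[((proj("scene",[p[0],p[1],z]+a*.013)-[280,110]+.5)*6-.5).round(0).tolist() for a in (X,-X,Y,-Y)])
E
```

```text
0.005 [[227.0, 414.0], [167.0, 418.0], [192.0, 398.0], [202.0, 435.0]]
0.009 [[228.0, 407.0], [167.0, 410.0], [193.0, 390.0], [202.0, 427.0]]
0.013 [[228.0, 399.0], [168.0, 403.0], [193.0, 383.0], [203.0, 420.0]]
```

By the picture the foot is at z≈9–10 mm, about 4 mm above the dish floor. I'll go 2 mm lower, hold, then lift out.

```bash
python3 -m pendant '[[0.1,0,0,0,1],[0.2,0,0,0,1],[0.2,0,0,0,1],[0.2,0,0,0,1]]'; python3 -m pendant '[[-1,0,0,0,1],[-3,0,0,0,1],[-6,0,0,0,1],[-10,0,0,0,1],[-14,0,0,0,1],[-15.5,0,0,0,1],[-15.5,0,0,0,1]]'; python3 - <<'E'
from h import *
delta([.492,-.256,.245],86)
s=robot.get_image("scene");cv2.imwrite("pics/s8.png",s)
E
```

```text
time: 8.75
eef_pos: [0.5626, 0.2797, 0.0917]
orientation: [-0.205, -0.677, -0.205, 0.677]
force: [-0.2, -0.3, -0.8]
width: 0.0236
time: 9.62
eef_pos: [0.5631, 0.2799, 0.2481]
orientation: [0.205, 0.678, 0.205, -0.676]
force: [-0.4, 0.0, -1.5]
width: 0.0238
t 9.62 shift cm [ 0.26 40.65 35.64] F [-0.4   0.03 -1.53] w 0.0238
tool y yaw -56.32 tilt x [ 2.5e-03  7.0e-04 -1.0e+00] j [ 0.281  0.15   1.552 -0.     1.437  1.264]
twist options -142.32
twist options 37.68
```

View pics/s8.png

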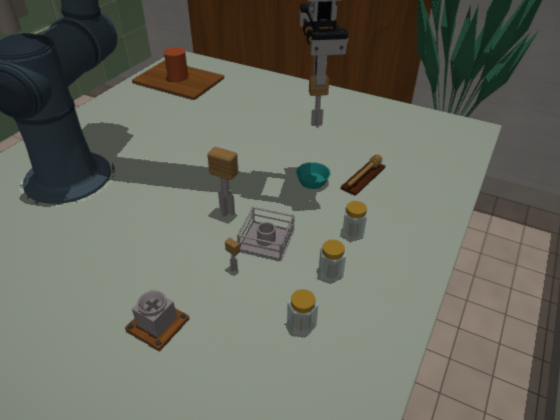

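```bash
python3 -m pendant '[[0,4.5,4,4,1],[0,9,8,8,1],[0,13.5,12,13,1],[0,18,16,17,1],[0,22.5,20,21,1],[0,27,24,26,1],[0,31.5,28,31,1],[0,35,31,37.5,1]]'; python3 - <<'E'
from h import *
delta([.492,-.256,.20],86)
E
```

```text
time: 10.68
eef_pos: [0.497, -0.1851, 0.2442]
orientation: [0.026, -0.705, 0.025, 0.708]
force: [0.7, -0.5, -0.3]
width: 0.0238
t 10.68 shift cm [ 4.41  7.12 -0.02] F [ 0.68 -0.53 -0.28] w 0.0238
tool y yaw -94.11 tilt x [-0.0034  0.0021 -1.    ] j [-0.57  -0.081  1.796 -0.     1.431  1.072]
twist options 179.89
twist options -0.11
```

```bash
python3 -m pendant '[[0,4,0,0,1],[1,7.1,0,0,1],[3,7.1,0,0,1],[4.4,7.1,0,0,1],[5,7.1,0,0,1],[5,7.1,0,0,1]]'; python3 - <<'E'
from h import *
delta([.492,-.256,.18],86)
s=robot.get_image("scene");cv2.imwrite("pics/s9.png",crop(s,100,200,210,360,5))
t=robot.get_image("top");cv2.imwrite("pics/t9.png",crop(t,330,180,450,300,5))
E
```

```text
time: 11.42
eef_pos: [0.4939, -0.2533, 0.1961]
orientation: [0.023, -0.706, 0.023, 0.707]
force: [-0.1, -0.1, -1.6]
width: 0.0239
t 11.43 shift cm [1.61 0.29 0.17] F [-0.07 -0.09 -1.58] w 0.0239
tool y yaw -93.75 tilt x [-8.e-04  7.e-04 -1.e+00] j [-0.678  0.014  1.791  0.     1.337  0.958]
twist options -179.75
twist options 0.25
```

View pics/s9.png

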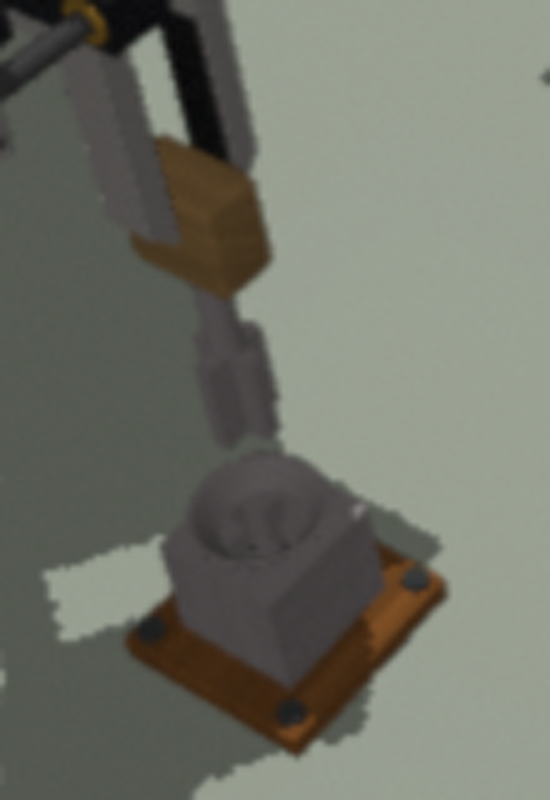

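View pics/t9.png

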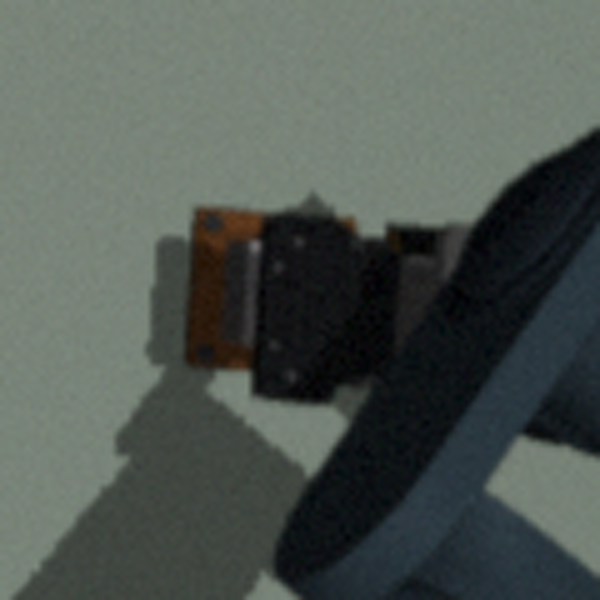

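The foot hangs over the mouth, at about (235,440) in the crop, with the mouth at (255,515). I'll measure the scene camera's local bias by overlaying the predicted stem, then correct the shift.

```bash
python3 - <<'E'
from h import *
ps=[];im=[]
for i in range(6):
    im.append(robot.get_image("scene").astype(float));ps.append(tool()[0])
p=np.mean(ps,0);print(p.round(4),np.std(ps,0).round(5))
s=np.mean(im,0).astype(np.uint8);x0,y0=115,215
c=crop(s,x0,y0,x0+60,y0+75,8)
def mark(P,col):
    u=(proj("scene",P)-[x0,y0]+.5)*8-.5;cv2.circle(c,tuple(int(round(v)) for v in u),2,col,-1)
M=tool()[1];Y=M[:,1];Xs=M[:,2];foot=p-[0,0,.085]
for a,b in((Xs,Y),(-Xs,Y),(Y,Xs),(-Y,Xs)):
    for k in(1,-1):
        for z,col in((0,(0,0,255)),(.04,(0,255,0))): mark(foot+a*.013+b*k*.003+[0,0,z],col)
for sx in(1,-1):
    for sy in(1,-1):
        for z in(.08,.12): mark(foot+Xs*.021*sx+Y*.012*sy+[0,0,z],(255,0,0))
# slot marks for hypotheses
for q,col in(((.4920,-.2560),(255,255,0)),((.4931,-.2594),(0,255,255))): mark([*q,.06],col)
cv2.imwrite("pics/s10.png",c)
E
```

```text
[ 0.4944 -0.2543  0.1974] [1.3e-04 8.0e-05 1.7e-04]
```

View pics/s10.png

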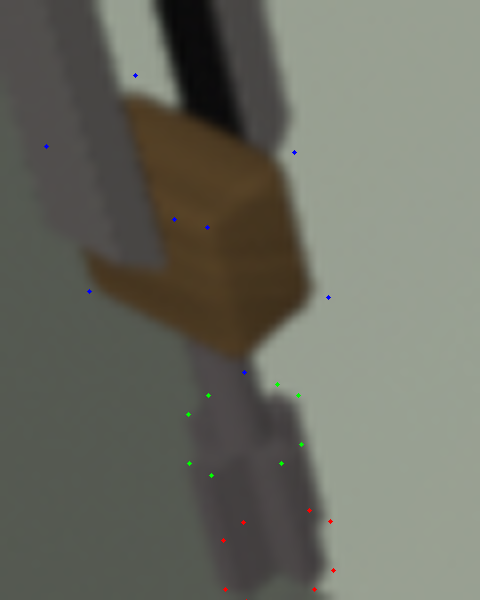

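```bash
python3 - <<'E'
from h import *
ps=[];im=[]
for i in range(4):
    im.append(robot.get_image("scene").astype(float));ps.append(tool()[0])
p=np.mean(ps,0);print(p.round(4))
s=np.mean(im,0).astype(np.uint8);x0,y0,S=128,245,12
c=crop(s,x0,y0,x0+45,y0+50,S);c=cv2.convertScaleAbs(c,alpha=1.8,beta=-40)
M=tool()[1];Y=M[:,1];Xs=M[:,2];foot=p-[0,0,.085]
P=lambda q:tuple(int(round(v)) for v in (proj("scene",q)-[x0,y0]+.5)*S-.5)
for a,b in((Xs,Y),(-Xs,Y),(Y,Xs),(-Y,Xs)):
    for k in(1,-1):
        f=foot+a*.013+b*k*.003; cv2.line(c,P(f),P(f+[0,0,.04]),(0,0,255),1)
cv2.line(c,P(foot),P(foot+[0,0,.1]),(255,0,0),1)
cv2.imwrite("pics/s11.png",c)
E
```

```text
[ 0.4941 -0.2544  0.1969]
```

View pics/s11.png

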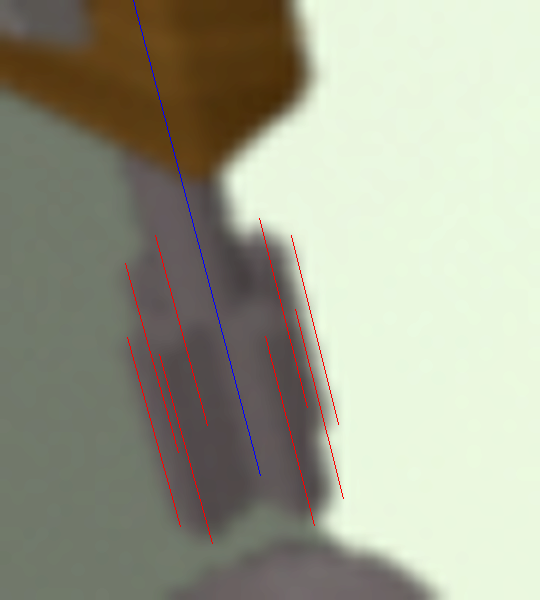

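```bash
python3 - <<'E'
from h import *
print("rim scene",at("scene",152.06,301.3,.07))
print("housing",at("scene",152.06,304.8,.06), "slot",at("scene",152.04,304.85,.06))
# foot in scene: fit lines
s=cv2.imread("pics/scene_avg.png");c=crop(s,120,290,195,350,8)
hsv=cv2.cvtColor(c,cv2.COLOR_BGR2HSV);m=cv2.inRange(hsv,(0,110,30),(22,255,255));m=cv2.morphologyEx(m,cv2.MORPH_CLOSE,np.ones((25,25)))
k=max(cv2.findContours(m,cv2.RETR_EXTERNAL,cv2.CHAIN_APPROX_NONE)[0],key=cv2.contourArea)
h=cv2.approxPolyDP(cv2.convexHull(k),8,True)[:,0]
for q in h:
    cv2.circle(c,tuple(int(v) for v in q),4,(0,255,0),-1);u=(q+.5)/8-.5+[120,290];print(q,at("scene",*u,.012)[:2].round(4),at("scene",*u,0)[:2].round(4))
cv2.imwrite("pics/foot_s.png",c)
t=cv2.imread("pics/top_avg.png");ct=crop(t,375,223,405,255,16);cv2.imwrite("pics/mt.png",ct)
P=lambda q:tuple(int(round(v)) for v in (proj("top",q)-[375,223]+.5)*16-.5)
for y in(-.2551,-.258):
    for th in np.linspace(0,6.28,80): cv2.circle(ct,P([.492+.022*np.cos(th),y+.022*np.sin(th),.07]),1,(0,0,255) if y>-.257 else (0,255,0),-1)
cv2.imwrite("pics/mt2.png",ct)
E
```

```text
rim scene [ 0.49460383 -0.25851996  0.07      ]
housing [ 0.4930442  -0.25924617  0.06      ] slot [ 0.4930837  -0.25935105  0.06      ]
[547 214] [ 0.5381 -0.2233] [ 0.5315 -0.2167]
[545 236] [ 0.5413 -0.2287] [ 0.5349 -0.2221]
[332 479] [ 0.5382 -0.3035] [ 0.5317 -0.2982]
[283 479] [ 0.5287 -0.3085] [ 0.522  -0.3033]
[ 58 331] [ 0.4592 -0.3017] [ 0.4514 -0.2963]
[ 44 308] [ 0.4522 -0.2983] [ 0.4443 -0.2929]
[115 234] [ 0.4529 -0.2748] [ 0.445 -0.269]
[445 154] [ 0.5066 -0.2204] [ 0.4995 -0.2137]
```

View pics/foot_s.png

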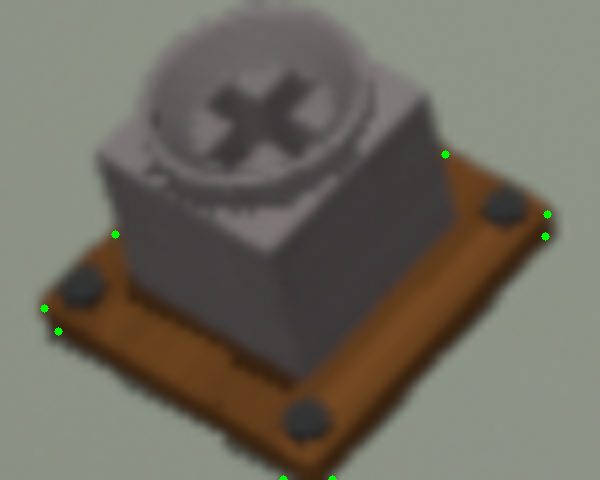

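View pics/mt2.png

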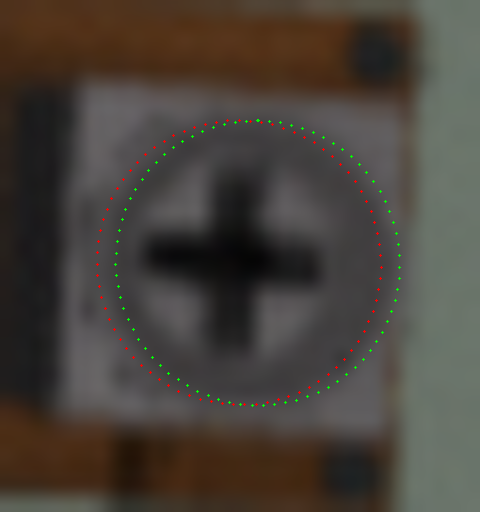

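Slot estimates are (.4919,-.2566) from the top slot, about (.492,-.258) from the top rim, and (.493,-.259) from the scene slot and housing. The scene camera agrees with the held stem here to within 1 mm, so I'll use (.493,-.258).

```bash
python3 - <<'E'
from h import *
delta([.493,-.2582,.152],86.2)
E
```

```text
t 12.03 shift cm [4.47 0.39 0.07] F [-0.23 -0.02 -0.6 ] w 0.0237
tool y yaw -93.82 tilt x [ 1.e-04 -1.e-04 -1.e+00] j [-0.68   0.014  1.79  -0.     1.337  0.958]
twist options 179.98
twist options -0.02
```

```bash
python3 -m pendant '[[0,0.4,0.1,0,1],[1,0.4,0.1,0,1],[2.5,0.4,0.1,0,1],[3.5,0.4,0.1,0,1],[4.2,0.4,0.1,0,1],[4.4,0.4,0.1,0,1],[4.4,0.4,0.1,0,1]]'; python3 - <<'E'
from h import *
delta([.493,-.2582,.145],86.2)
s=robot.get_image("scene");cv2.imwrite("pics/s12.png",crop(s,120,240,195,330,8)[:600*1])
E
```

```text
time: 12.9
eef_pos: [0.4929, -0.2583, 0.1528]
orientation: [-0.023, 0.707, -0.024, -0.707]
force: [0.3, -0.2, -0.6]
width: 0.0238
t 12.9 shift cm [ 0.78 -0.01 -0.01] F [ 0.32 -0.19 -0.62] w 0.0238
tool y yaw -93.82 tilt x [ 2.e-04 -1.e-04 -1.e+00] j [-0.686  0.059  1.827  0.     1.255  0.951]
twist options 179.98
twist options -0.02
```

View pics/s12.png

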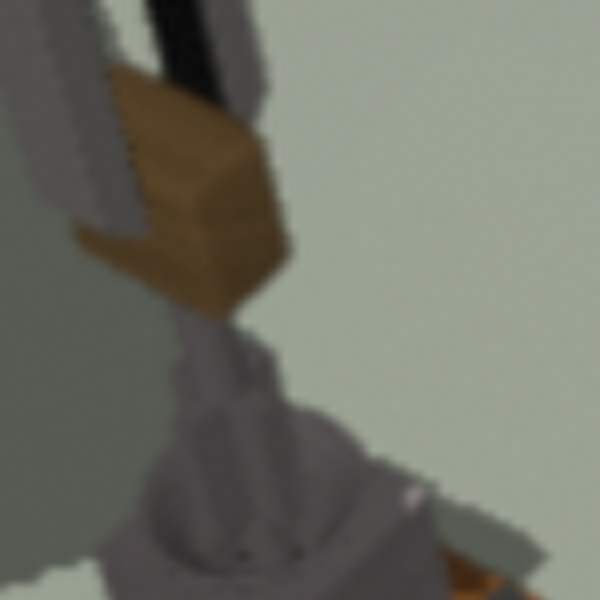

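The foot is inside the mouth with no contact force. I'll go on in small steps and watch the force.

```bash
python3 -m pendant '[[0.2,0,0,0,1],[0.4,0,0,0,1],[0.6,0,0,0,1],[0.6,0,0,0,1]]';python3 -m pendant '[[0.2,0,0,0,1],[0.4,0,0,0,1],[0.4,0,0,0,1]]';
```

```text
time: 13.45
eef_pos: [0.4926, -0.2581, 0.1464]
orientation: [0.024, -0.707, 0.023, 0.707]
force: [0.5, -0.5, -0.9]
width: 0.0241
time: 13.82
eef_pos: [0.4926, -0.2581, 0.1424]
orientation: [0.024, -0.707, 0.023, 0.707]
force: [0.3, 0.5, -1.1]
width: 0.0238
```

```bash
python3 -m pendant '[[0.2,0,0,0,1],[0.4,0,0,0,1],[0.4,0,0,0,1]]';python3 -m pendant '[[0.2,0,0,0,1],[0.4,0,0,0,1],[0.6,0,0,0,1],[0.6,0,0,0,1]]'
```

```text
time: 14.2
eef_pos: [0.4926, -0.2581, 0.1384]
orientation: [0.024, -0.707, 0.023, 0.707]
force: [-0.6, -0.2, -1.0]
width: 0.0237
time: 14.7
eef_pos: [0.4926, -0.2581, 0.1324]
orientation: [0.024, -0.707, 0.023, 0.707]
force: [-0.6, 0.4, -1.3]
width: 0.0238
```

```bash
python3 -m pendant '[[0.3,0,0,0,1],[0.6,0,0,0,1],[0.9,0,0,0,1],[0.9,0,0,0,1]]';python3 -m pendant '[[0.2,0,0,0,1],[0.4,0,0,0,1],[0.6,0,0,0,1],[0.6,0,0,0,1]]'; python3 - <<'E'
from h import *
s=robot.get_image("scene");cv2.imwrite("pics/s13.png",crop(s,115,240,195,340,7)[:600])
E
```

```text
time: 15.2
eef_pos: [0.4925, -0.2581, 0.1232]
orientation: [0.024, -0.706, 0.023, 0.707]
force: [0.5, 1.5, -2.0]
width: 0.0236
time: 15.7
eef_pos: [0.493, -0.2583, 0.1181]
orientation: [-0.023, 0.707, -0.024, -0.707]
force: [0.3, 1.3, 3.2]
width: 0.0236
```

View pics/s13.png

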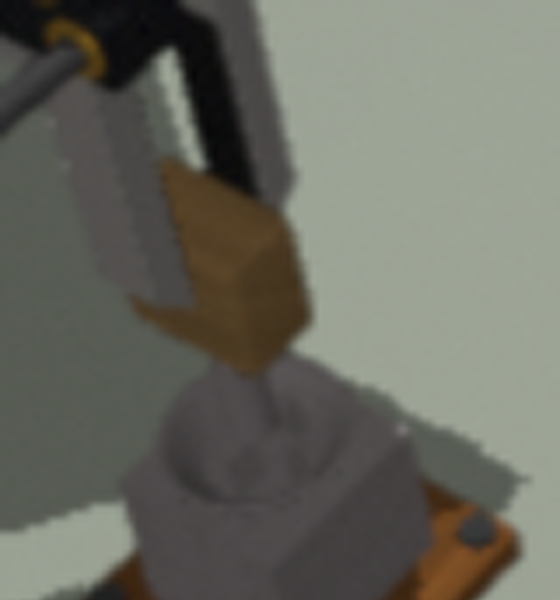

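The fins are in the slot, and the spring started pushing back at TCP z≈0.120, as expected. Pressing on to the stop.

```bash
python3 -m pendant '[[0.2,0,0,0,1],[0.4,0,0,0,1],[0.6,0,0,0,1],[0.6,0,0,0,1],[0.6,0,0,0,1]]';python3 -m pendant '[[0.1,0,0,0,1],[0.1,0,0,0,1],[0.1,0,0,0,1]]';python3 -m pendant '[[0.1,0,0,0,1],[0.1,0,0,0,1],[0.1,0,0,0,1]]'
```

```text
time: 16.38
eef_pos: [0.4932, -0.2584, 0.1125]
orientation: [-0.023, 0.707, -0.024, -0.706]
force: [-0.7, 2.1, 7.5]
width: 0.024
time: 16.75
eef_pos: [0.4933, -0.2584, 0.1118]
orientation: [-0.023, 0.707, -0.024, -0.706]
force: [-0.4, 3.3, 7.7]
width: 0.0237
time: 17.12
eef_pos: [0.4934, -0.2584, 0.111]
orientation: [-0.023, 0.707, -0.024, -0.706]
force: [-1.6, 4.0, 9.3]
width: 0.0239
```

```bash
python3 -m pendant '[[0.1,-0.05,0,0,1],[0.1,-0.05,0,0,1],[0.1,-0.05,0,0,1]]';python3 -m pendant '[[0.1,0,0,0,1],[0.1,0,0,0,1],[0.1,0,0,0,1]]';python3 -m pendant '[[0.1,0,0,0,1],[0.1,0,0,0,1],[0.1,0,0,0,1]]'
```

```text
time: 17.5
eef_pos: [0.4935, -0.2583, 0.1103]
orientation: [-0.023, 0.707, -0.024, -0.706]
force: [-1.2, 2.9, 9.5]
width: 0.024
time: 17.88
eef_pos: [0.494, -0.2588, 0.1102]
orientation: [-0.023, 0.708, -0.024, -0.706]
force: [-1.6, 2.8, 11.9]
width: 0.0236
time: 18.25
eef_pos: [0.4944, -0.2591, 0.1101]
orientation: [-0.022, 0.708, -0.025, -0.705]
force: [-2.4, 2.9, 15.0]
width: 0.0236
```

The TCP has stopped descending at z≈0.110 while the force climbs, so the seat is on its stop. I'll hold and check that it stays put.

```bash
python3 -m pendant '[[0,0,0,0,1],[0,0,0,0,1],[0,0,0,0,1],[0,0,0,0,1],[0,0,0,0,1],[0,0,0,0,1],[0,0,0,0,1],[0,0,0,0,1]]'; python3 - <<'E'
from h import *
s=robot.get_image("scene");cv2.imwrite("pics/s14.png",s);cv2.imwrite("pics/s15.png",crop(s,115,240,195,340,7)[:600])
p,M,o=tool();print(p.round(4),o["force"].round(1),o["width"],M[:,0].round(4))
a=cv2.imread("pics/scene0.png")
for im in(a,s):
  h=cv2.cvtColor(im,cv2.COLOR_BGR2HSV);m=cv2.inRange(h,(80,120,40),(100,255,255));m[:150]=0;M2=cv2.moments(m[:,:400]);print(M2["m10"]/M2["m00"],M2["m01"]/M2["m00"])
E
```

```text
time: 19.25
eef_pos: [0.4944, -0.2591, 0.1101]
orientation: [-0.022, 0.708, -0.025, -0.705]
force: [-1.3, 3.3, 16.2]
width: 0.0237
[ 0.4944 -0.2591  0.1101] [-3.3  2.8 15.4] 0.02361806634707163 [ 0.0035 -0.0032 -1.    ]
312.648401826484 174.74429223744292
312.64741641337383 174.72644376899697
```

View pics/s15.png

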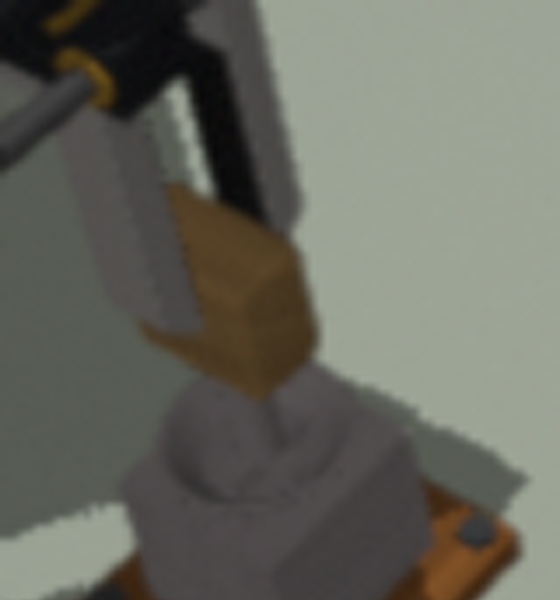

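View pics/s14.png

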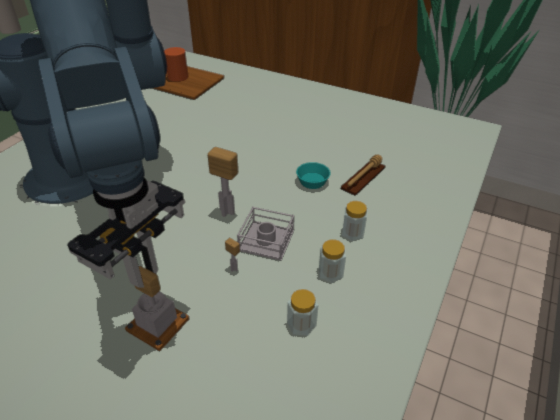

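The stem has stayed home at 15–16 N, and the dish, jars and dipper haven't moved. The total travel from first contact matches the seat's 10 mm.

```bash
python3 - <<'E'
from h import *
print(robot.job_done());p,M,o=tool();print(p.round(4),o["force"].round(1),o["width"])
E
```

```text
the job is handed in; nothing more can be done
None
the job is handed in; nothing more can be done
```

The job is handed in, at about 19 s on the robot's clock. The stem is fully home in the mill, and the arm is still gripping it and pressing down so you can fit the pin.

- **Pick:** I took the middle-sized stem by its wooden grip from the rack. The fingers were still closing (27 mm) when the lift began. The picture afterwards showed the stem upright, within about 1 mm of where I expected it.
- **Dip:** the foot went to roughly 2–3 mm above the dish's inner floor, centred, with no sign of contact. The dish's position in the scene picture is the same as before to within 0.02 pixel.
- **Fit:** I turned the stem about 37.5° to match the slot. The fins slid in with almost no force.
- **Press:** the spring engaged at a tool height of about 120 mm, and the stem stopped at 110 mm, which matches the seat's 10 mm travel. For the last second before hand-in it stayed there at 15–16 N, against the 9.8 N needed to reach the stop. The seat itself can't be read, so this rests on tool height and force.
- **Bystanders:** by eye, the jars, the dipper and the two other stems look unmoved in the last picture.

**Disagreements:** the two cameras put the slot up to 3 mm apart, so I aimed between them. A small sideways force of 3–4 N remained at the end, and the gripper shifted sideways by about 1 mm. My reading of the state after hand-in came back refused, so there is no later check.

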